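# Clamp the reference disc on the infrared reader with its slip-clutch knob

### The job

Set the infrared reader up for its daily check: take the reference disc from its pad and lay it flat on the small window of the reader, swing the clamp arm over it until the arm meets its stop, then turn the torque-limiting knob clockwise until its clutch slips, so that the disc is pressed with the set force. Do not run the clutch on for more than a quarter turn, do not press the disc hard by hand, and leave the disc clamped and the other things where they are.

Things in the scene. Friction and masses are not known exactly. Their poses are not given: they have to be found in the camera images.
- disc_centre (a point): Centre of the loose reference disc: a round aluminium-rimmed puck with a white top face, 30 mm in diameter, 10 mm thick, 30 g, lying flat; this point is 5 mm above its underside. At the start it lies on a flat dark-topped pad, 70 x 70 mm, whose top is 8 mm above the worktop.
- window (a point): Centre of the reader's measuring window: a small round crystal in the middle of a flat steel plate 56 mm across; this point is on the plate's top face, 73 mm above the worktop, 3 mm above the deck round it. Its x axis points from the window to the axis of the arm's column, 95 mm away; z up.
- swing_arm (a joint): Angle of the clamp arm about its vertical column (rad): 0 = home against its stop, knob and presser foot straight above the window; it grows, to 1.75 at most, as the arm is swung out clockwise seen from above (to the left seen from the front). The arm is 24 mm wide, its top 147 mm above the worktop. It stays where it is left; about 3 N of push at the knob moves it.
- knob_grip (a point): Point on the clutch knob's axis where to grip it from above: ribbed black knob, 36 mm across, 150 to 184 mm above the worktop, on the arm's free end, 95 mm from the column's axis; this point is 170 mm up. It neither rises nor sinks as it turns. To swing the arm, the gripped knob can be carried round, the hand turning with the arm: a hand that does not turn winds the screw.
- knob (a joint): Angle by which the knob has slipped on its screw in the tightening sense, clockwise from above (rad); 0 until the clutch slips. Clockwise lowers the foot, 2 mm per rad; at the start it is 1.5 to 6 mm higher than a disc on the window, not told exactly. The knob takes about 0.11 N m running free; once the sprung foot touches, this rises over 1 to 1.5 rad until the clutch slips, evenly, at 0.20 N m.
- reader: The infrared reader: a low white and grey box, 190 mm deep, 170 wide, 70 high, that cannot move; origin on the worktop under its middle, x towards its back, z up. The window lies at x = -40 mm, the arm's column at x = +55 mm. Arm, knob and presser foot (a steel stub 11 mm across under the arm's free end) belong to it.
- disc: The reference disc, origin in the middle of its underside.
- dish: Closed culture dish, 93 mm across, 15 mm high, a bystander at the back right.
- marker: Marker pen, 131 mm long, a bystander lying at the front left.
- tips: Pale green refill rack of pipette tips, 60 x 115 x 30 mm, a bystander at the left.

How it is judged:
By the outcome, as a careful person would: the job done as asked, in the order asked, and still so for the second after the job is handed in, with the robot touching nothing.
It also fails if it takes over 72 s, if anything falls off the work surface, if the arm or the gripper's body presses on something with over 40 N, if the wrist force passes 120 N, or if a joint passes its speed limit or range.

### The arm

A 6-joint arm with a two-finger parallel gripper is mounted at the origin on a cart in front of the work surface, level with it; the furniture and walls round the work are solid. World frame = base frame: x ahead of the robot, y to its left, z up, the work surface at z = 0. Lengths are in mm, angles in rad, forces in N, time in s.
With the tool pointing down it reaches from about 300 to 775 mm from the base axis. Payload 14.6 kg.
Tool frame: the origin (TCP) lies on the centre line of the jaws, within the pads' length; the fingertips stand 19 mm ahead of it and the grasp point (between the pads) is the TCP (bot.tip_reach is the distance from the TCP to the fingertips, in mm); y points along the fingers, x is the direction in which the jaws open and shut, and the axes are right-handed (so a half turn about y gives the same grasp; the last joint's range is limited). The gripper opens to 85 mm and grips with 20 to 120 N. Pads are 22 mm wide; open, the fingers measure 114 mm over their backs; the gripper's body (76 mm by 85 mm) begins 54 mm behind the grasp point. The pads swing forward as they close: fully open they stand 13 mm farther back than shut.
Start: joints at [1.081, 0.3, 1.521, -0, 1.321, -0.067], TCP at [225.67, 501.56, 250.281] pointing down, gripper open.
Joint ranges: [-3.03, 3.03], [-0.79, 2.21], [0.23, 2.52], [-1.04, 4.18], [0, 3.07], [-2.55, 2.55]. Speed limits (rad/s): [2.22, 2.22, 2.57, 3.14, 3.14, 3.14].

### API

Orientations are given as a unit quaternion [w, x, y, z].
In Python, from rig import bot gives the robot as it stands. Calls block until the motion is done:
- bot.move_to(position, orientation): joint-space move of the TCP to a pose.
- bot.servo_line(position, attitude=None, speed=150, until_force=None): straight line of the TCP; attitude=None keeps the orientation; speed is the mean speed in mm/s. With until_force (N) it stops when the force on the tool has changed by that much, and returns True; else False.
- bot.move_joints(angles): joint-space move.
- bot.move_gripper(opening, grip_force=None): finger opening in mm; grip_force is the grip in N (None keeps the last); returns when the fingers have stopped.
- bot.dwell(seconds).
- bot.ik(position, orientation): joint angles nearest the present ones, or None.
- bot.read_state(): the state.
- bot.read_camera(name): name is "scene" or "top" or "wrist"; returns a dict with "image" (480x640x3 uint8, blue, green, red), "depth" (480x640 float32, mm along the optical axis (not along the pixel's ray), 0 where there is no reading), "fovy" (degrees; the focal length in pixels is half the picture's height over the tangent of half this angle, whatever the lens; pixels are square), "cx", "cy" (the principal point, pixels), "eye" and "attitude" of the camera in the world; the wrist camera has in their place "mount" (4x4, takes a point from camera to tool coordinates, whose origin is the TCP and whose axes are the tool frame's). Camera axes: x right, y down, z forward; pixel columns grow to the right and rows downward; lengths in mm; the calibration is good to about 2 mm. A picture is of the moment at which its call begins: read the wrist's pose just before it.
A pose or a line that the arm cannot do raises bot.MotionError and nothing moves.
- bot.finish_job(): hands the job in, once; it reports no verdict.
The state is a dict: "clock": time; "joint_positions": joint angles; "qvel": joint speeds; "effort": joint torques, N m; "ee_pos": TCP position; "tool_rot": TCP orientation; "ft_force": force on the tool from outside, world axes, zero at the start; "moment": the same for the moment, N m; "grip_width": finger opening in mm.
Only numpy, scipy, OpenCV 4.12 (cv2) and the standard library are available. Lean on these libraries where they do the work, as an engineer would, in place of code of your own. Each camera call takes 0.05 s, during which the arm holds its last target.

## Working session

There is one attempt and no reset: what is moved stays moved. The work goes in short steps, each a Python script; the robot and the scene stay as the last script left them, time stands still between calls to the robot, and variables do not carry over. Pictures are saved under pics/ and viewed, and the job is handed in when it is done.

```bash
ls; mkdir -p pics; python3 - <<'E'
from rig import bot
import cv2
s=bot.read_state();print({k:(v if not hasattr(v,'round') else v) for k,v in s.items()})
for n in("scene","top","wrist"):
    c=bot.read_camera(n);cv2.imwrite(f"pics/{n}0.png",c["image"]);print(n,{k:v for k,v in c.items() if k not in("image","depth")})
E
```

```text
pics
{'clock': 0.0, 'joint_positions': array([ 1.08137561e+00,  3.00496373e-01,  1.52162789e+00,  2.26307042e-05,
        1.32067623e+00, -6.66032258e-02]), 'qvel': array([-4.32958618e-05,  5.47227898e-04, -2.73682603e-04, -1.59105185e-03,
       -2.71717808e-04, -1.18697835e-03]), 'effort': array([-1.99607188e-03, -5.43506670e+01, -3.61795020e+01, -1.76192898e-04,
        4.14469177e-03,  1.21783228e-05]), 'ee_pos': array([225.5772361 , 501.36834961, 249.68763119]), 'tool_rot': array([-0.59358713,  0.59398857,  0.38357066, -0.38432466]), 'ft_force': array([-0.47054377,  0.80205692, -0.23748657]), 'moment': array([ 0.05024813, -0.0167997 , -0.03218971]), 'grip_width': 85.42372365089302}
scene {'fovy': 53.39346685735511, 'cx': 318.26195605179424, 'cy': 243.12470268430437, 'eye': array([  48.82770627, -922.68166486,  595.89046258]), 'attitude': array([-0.52465888,  0.81981493, -0.18700923,  0.13290631])}
top {'fovy': 55.999508790730076, 'cx': 321.15760360983774, 'cy': 245.13717926566017, 'eye': array([ 417.85428859,   24.65448087, 1077.05600667]), 'attitude': array([ 0.04242604, -0.69655363,  0.71511409, -0.04031009])}
wrist {'fovy': 58.58873891755288, 'cx': 319.45026257593514, 'cy': 234.3724200758837, 'mount': array([[ 9.99999995e-01, -4.33263793e-05, -9.44269153e-05,
         7.17108916e-01],
       [ 7.83342005e-05, -2.82594875e-01,  9.59239350e-01,
        -1.23915297e+02],
       [-6.82449303e-05, -9.59239352e-01, -2.82594870e-01,
         7.17149764e+01],
       [ 0.00000000e+00,  0.00000000e+00,  0.00000000e+00,
         1.00000000e+00]])}
```

View pics/top0.png

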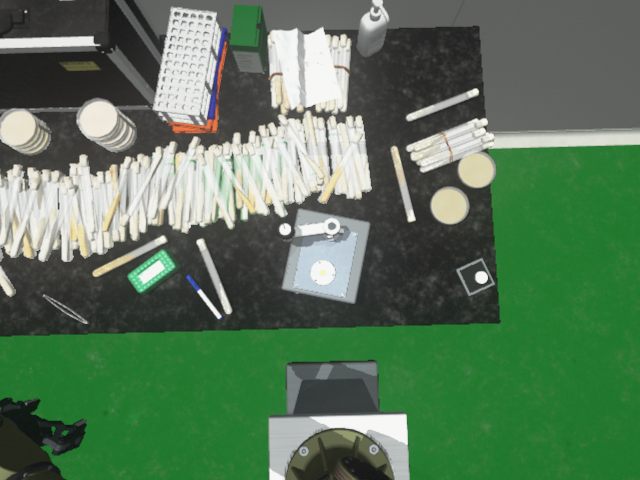

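View pics/scene0.png

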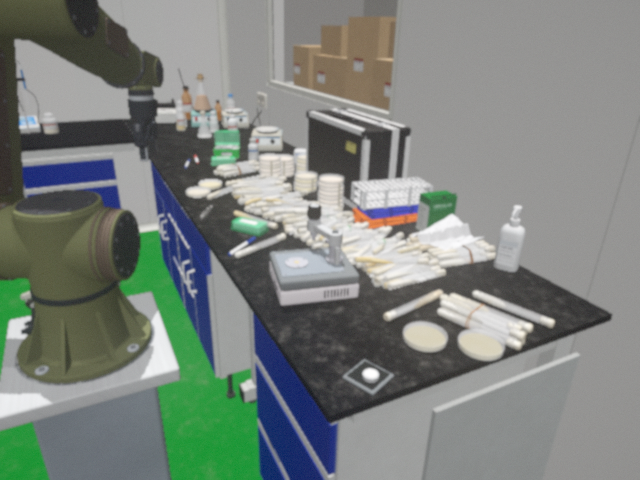

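```bash
cat > h.py <<'E'
import numpy as np, cv2
from scipy.spatial.transform import Rotation as R
from rig import bot
def q2R(q): return R.from_quat([q[1],q[2],q[3],q[0]])
def R2q(r): x=r.as_quat(); return np.array([x[3],x[0],x[1],x[2]])
def pose(c,st=None):
    if "eye" in c: return q2R(c["attitude"]).as_matrix(),np.array(c["eye"])
    T=q2R(st["tool_rot"]).as_matrix(); m=c["mount"]
    return T@m[:3,:3], T@m[:3,3]+st["ee_pos"]
def ray(c,u,v,z,st=None):
    A,e=pose(c,st); f=240/np.tan(np.radians(c["fovy"]/2))
    d=A@np.array([(u-c["cx"])/f,(v-c["cy"])/f,1.]); return e+d*(z-e[2])/d[2]
def proj(c,p,st=None):
    A,e=pose(c,st); f=240/np.tan(np.radians(c["fovy"]/2)); q=A.T@(np.array(p)-e)
    return np.array([c["cx"]+f*q[0]/q[2],c["cy"]+f*q[1]/q[2]])
def depthpt(c,u,v,st=None):
    A,e=pose(c,st); f=240/np.tan(np.radians(c["fovy"]/2)); d=c["depth"][int(v),int(u)]
    return e+A@(np.array([(u-c["cx"])/f,(v-c["cy"])/f,1.])*d)
E
python3 - <<'E'
from h import *
c=bot.read_camera("top"); im=c["image"]
cv2.imwrite("pics/tz.png",cv2.resize(im[195:320,265:425],None,fx=5,fy=4.8,interpolation=cv2.INTER_CUBIC)[:600])
cv2.imwrite("pics/tz2.png",cv2.resize(im[245:305,445:505],None,fx=8,fy=8,interpolation=cv2.INTER_CUBIC))
for n,(u,v,z) in dict(disc=(482,278,18),win=(322,272,73),col=(333,228,147),knob=(286,230,184)).items(): print(n,ray(c,u,v,z).round(1),depthpt(c,u,v).round(1))
E
```

```text
disc [ 455.1 -347.8   18. ] [ 455.2 -348.5   16.1]
win [475.8  25.8  73. ] [475.7  25.8  74. ]
col [5.626e+02 4.000e-01 1.470e+02] [5.628e+02 4.000e-01 1.454e+02]
knob [555.3  95.5 184. ] [555.6  95.7 181.7]
```

View pics/tz.png

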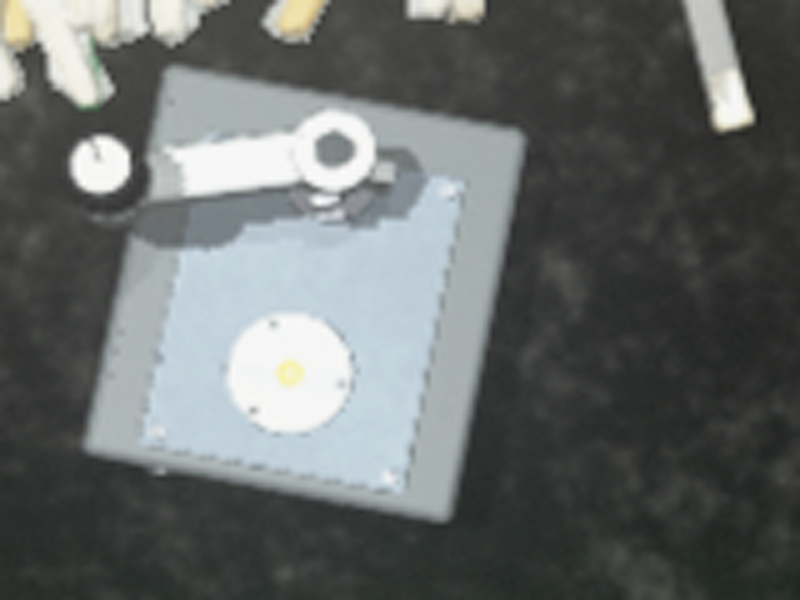

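View pics/tz2.png

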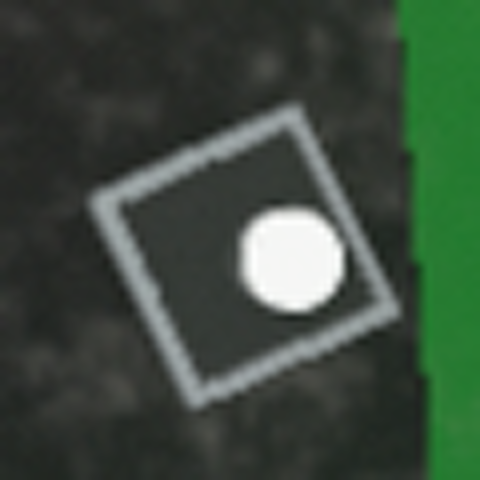

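```bash
cat >> h.py <<'E'
def down(psi):
    x=np.array([np.cos(psi),np.sin(psi),0]);y=np.array([0,0,-1.]);return R2q(R.from_matrix(np.c_[x,y,np.cross(x,y)]))
def blob(mask,near,rad):
    n,l,s,ce=cv2.connectedComponentsWithStats(mask.astype(np.uint8))
    b=[(s[i][4],ce[i],s[i]) for i in range(1,n) if np.hypot(*(ce[i]-near))<rad and s[i][4]>5]
    return sorted(b,key=lambda t:-t[0])
E
python3 - <<'E'
from h import *
c=bot.read_camera("top"); im=c["image"].astype(int)
b=blob(im.min(2)>200,(482,277),6)[0];print("disc",b,ray(c,*b[1],18))
y=blob((im[...,2]-im[...,0])>25,(323,272.5),5);print("win",y[:2]); 
if y: print(ray(c,*y[0][1],73))
m=im.min(2)>228; b=blob(m,(323,272.5),5);print(b[:1],[ray(c,*q[1],73) for q in b[:1]])
b=blob(m,(285,229),6);print("knob",b[:1],[ray(c,*q[1],184) for q in b[:1]])
for u,v in((332,222),(332,226),(328,226),(285,229),(310,229)):print(depthpt(c,u,v).round(1))
print("tip",bot.tip_reach)
for p in([455,-348,160],[476,26,120],[555,95,170]):
  for psi in np.arange(-3,3.2,.5):
    q=bot.ik(p,down(psi)); print(p,psi.round(1),None if q is None else np.round(q,2))
E
```

```text
disc (np.int32(114), array([481.16666667, 277.10526316]), array([476, 272,  12,  12, 114], dtype=int32)) [ 457.23303256 -346.00278696   18.        ]
win [(np.int32(26), array([322.53846154, 272.34615385]), array([320, 270,   6,   6,  26], dtype=int32))]
[474.98287902  24.63763638  73.        ]
[(np.int32(421), array([322.39429929, 272.27078385]), array([311, 261,  24,  24, 421], dtype=int32))] [array([475.15883846,  24.95372198,  73.        ])]
knob [(np.int32(79), array([284.60759494, 229.02531646]), array([280, 224,  10,  11,  79], dtype=int32))] [array([557.31248345,  98.23664896, 184.        ])]
[575.9   2.  143.6]
[567.1   2.3 145.2]
[566.9  10.7 147.8]
[557.7  97.6 181.6]
[562.9  48.6 139.4]
tip 19.0
[455, -348, 160] -3.0 [-0.72  0.44  1.55 -0.    1.15  2.28]
[455, -348, 160] -2.5 [-0.72  0.44  1.55 -0.    1.15  1.78]
[455, -348, 160] -2.0 [-0.72  0.44  1.55 -0.    1.15  1.28]
[455, -348, 160] -1.5 [-0.72  0.44  1.55 -0.    1.15  0.78]
[455, -348, 160] -1.0 [-0.72  0.44  1.55 -0.    1.15  0.28]
[455, -348, 160] -0.5 [-0.72  0.44  1.55 -0.    1.15 -0.22]
[455, -348, 160] 0.0 [-0
[... 918 characters left out ...]
.3   1.86 -0.    0.99 -2.52]
[476, 26, 120] 3.0 None
[555, 95, 170] -3.0 None
[555, 95, 170] -2.5 None
[555, 95, 170] -2.0 [ 0.1   0.41  1.57 -0.    1.16  2.1 ]
[555, 95, 170] -1.5 [ 0.1   0.41  1.57 -0.    1.16  1.6 ]
[555, 95, 170] -1.0 [ 0.1   0.41  1.57 -0.    1.16  1.1 ]
[555, 95, 170] -0.5 [ 0.1   0.41  1.57 -0.    1.16  0.6 ]
[555, 95, 170] 0.0 [ 0.1   0.41  1.57 -0.    1.16  0.1 ]
[555, 95, 170] 0.5 [ 0.1   0.41  1.57 -0.    1.16 -0.4 ]
[555, 95, 170] 1.0 [ 0.1   0.41  1.57 -0.    1.16 -0.9 ]
[555, 95, 170] 1.5 [ 0.1   0.41  1.57 -0.    1.16 -1.4 ]
[555, 95, 170] 2.0 [ 0.1   0.41  1.57 -0.    1.16 -1.9 ]
[555, 95, 170] 2.5 [ 0.1   0.41  1.57 -0.    1.16 -2.4 ]
[555, 95, 170] 3.0 None
```

```bash
python3 - <<'E'
from h import *
bot.move_to([457,-347,280],down(-.8)); print(bot.read_state()["clock"])
bot.move_gripper(46,30)
bot.servo_line([457,-347,120],speed=200)
st=bot.read_state(); c=bot.read_camera("wrist"); cv2.imwrite("pics/w1.png",c["image"])
print(st["clock"],st["ee_pos"],st["ft_force"],st["grip_width"])
im=c["image"].astype(int); p=proj(c,[457,-347,18],st);print(p)
b=blob(im.min(2)>190,p,80)
for q in b[:2]:print(q,ray(c,*q[1],18,st),depthpt(c,*q[1],st))
E
```

```text
3.3333
4.7583 [ 457.40437159 -347.34934258  121.16313135] [0.0858225  0.26078087 0.99945181] 46.09102216480743
[318.42089748 244.21631614]
(np.int32(3821), array([308.25621565, 205.9052604 ]), array([ 235,  142,  153,  145, 3821], dtype=int32)) [ 468.82565329 -327.8475142    18.        ] [ 467.01088871 -329.25427834    7.79047837]
(np.int32(2295), array([318.60784314, 238.52766885]), array([ 292,  211,   54,   55, 2295], dtype=int32)) [ 459.45099848 -344.76769469   18.        ] [ 459.73689584 -344.49058893   19.30526411]
```

View pics/w1.png

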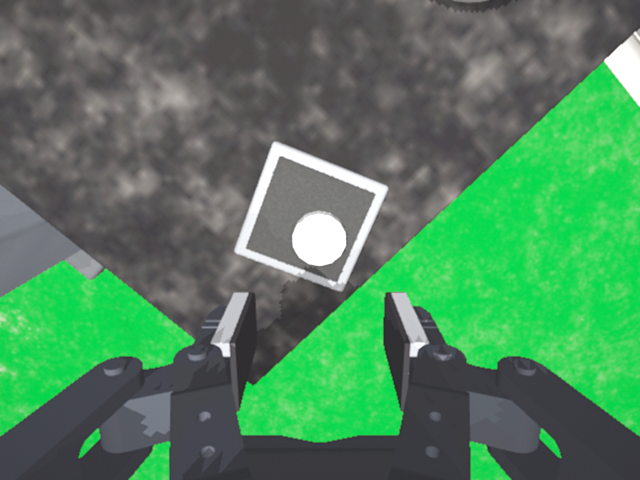

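```bash
python3 - <<'E'
from h import *
bot.move_gripper(42,30)
x,y=458.7,-345.2
bot.servo_line([x,y,45],speed=120)
h=bot.servo_line([x,y,22],speed=15,until_force=4)
st=bot.read_state();print(h,st["ee_pos"],st["ft_force"],st["clock"])
z=st["ee_pos"][2]
bot.servo_line([x,y,z+2.5],speed=30)
bot.move_gripper(20,30)
st=bot.read_state();print(st["grip_width"],st["ee_pos"],st["ft_force"],st["clock"])
c=bot.read_camera("wrist"); cv2.imwrite("pics/w2.png",c["image"])
E
```

```text
True [ 458.72247272 -345.19295705   25.48601971] [-1.27061294  0.2449718   6.74272158] 6.9833
28.16499313264463 [ 458.67462246 -345.17370321   28.04554242] [-1.35481976  1.3343471   3.96033199] 7.5
```

View pics/w2.png

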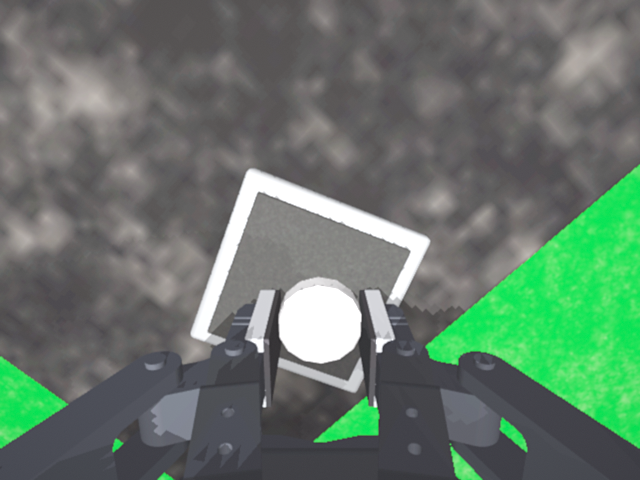

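```bash
python3 - <<'E'
from h import *
x,y=458.7,-345.2
bot.servo_line([x,y,60],speed=60)
st=bot.read_state();c=bot.read_camera("wrist"); cv2.imwrite("pics/w3.png",c["image"])
print(st["grip_width"],st["ee_pos"],st["ft_force"],st["clock"])
im=c["image"].astype(int)
b=blob((im.min(2)>200),(320,320),40)
A=q2R(st["tool_rot"]).as_matrix()
for q in b[:2]:
    d=depthpt(c,*q[1],st); r=ray(c,*q[1],d[2],st)
    print(q[1:],d,"tool:",A.T@(d-st["ee_pos"]))
bot.servo_line([x,y,270],speed=250)
print(bot.read_state()["clock"])
E
```

```text
28.254416946308417 [ 458.61697427 -345.16104399   59.94426223] [-0.55181798  0.81330587  1.0051766 ] 8.2333
(array([318.99744665, 320.74357104]), array([ 279,  277,   82,   86, 5483], dtype=int32)) [ 459.89312464 -343.48850057   50.36789502] tool: [-0.29865598  9.57647179  2.08200938]
9.275
```

View pics/w3.png

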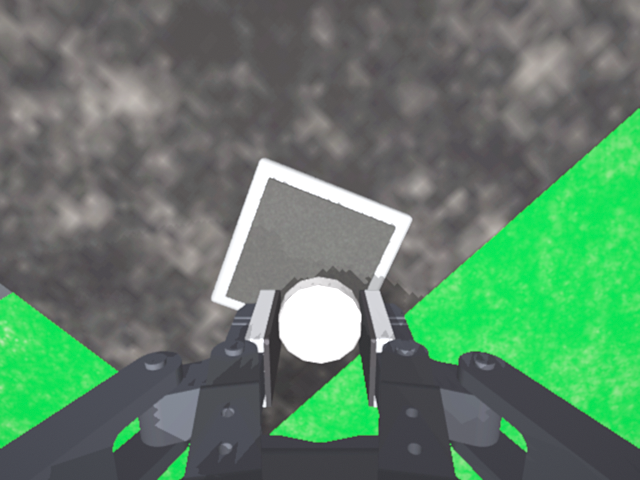

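```bash
python3 - <<'E'
from h import *
bot.move_to([475,25,270],down(1.2))
bot.servo_line([475,25,190],speed=200)
st=bot.read_state();c=bot.read_camera("wrist"); cv2.imwrite("pics/w4.png",c["image"])
print(st["grip_width"],st["ee_pos"],st["ft_force"],st["clock"])
im=c["image"].astype(int); p=proj(c,[475,25,73],st);print(p)
for q in blob((im[...,2]-im[...,0])>25,p,25)[:2]: print("cryst",q,ray(c,*q[1],73,st),depthpt(c,*q[1],st))
b=blob((im.min(2)>200),(320,320),30)
A=q2R(st["tool_rot"]).as_matrix()
for q in b[:1]:
    d=depthpt(c,*q[1],st); print(q,"tool:",A.T@(d-st["ee_pos"]))
E
```

```text
28.038800814716566 [475.4638282   24.59452294 190.78467603] [-0.55367838 -0.60832434  0.11238341] 11.2083
[318.60729721 234.10420882]
cryst (np.int32(348), array([320.65804598, 236.24425287]), array([310, 226,  22,  21, 348], dtype=int32)) [476.6651165  25.6479183  73.       ] [476.47608919  25.71946309  73.67387784]
(np.int32(3074), array([319.5214704 , 326.54294079]), array([ 287,  297,   66,   60, 3074], dtype=int32)) tool: [ 0.71908972  9.03263422 -0.72924465]
```

View pics/w4.png

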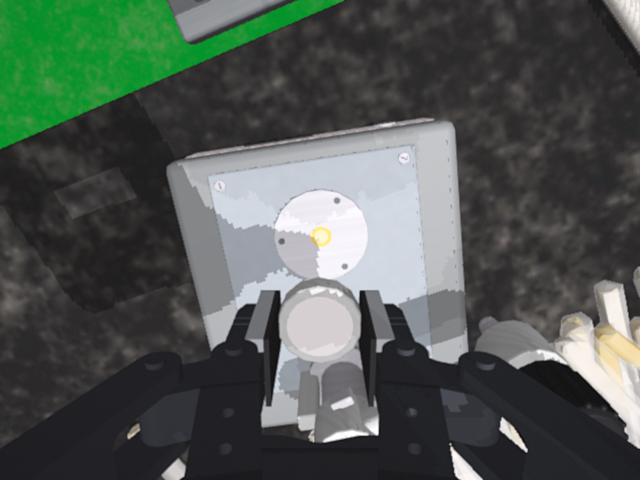

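```bash
python3 - <<'E'
from h import *
x,y=476.3,25.4
bot.servo_line([x,y,98],speed=100)
bot.dwell(.2)
h=bot.servo_line([x,y,91.5],speed=6,until_force=2.5)
st=bot.read_state();print(h,st["ee_pos"],st["ft_force"],st["clock"])
bot.move_gripper(36)
st=bot.read_state();print(st["grip_width"],st["ee_pos"],st["ft_force"],st["clock"])
bot.servo_line([x,y,98],speed=30)
bot.move_gripper(46)
bot.servo_line([x,y,195],speed=150)
st=bot.read_state();c=bot.read_camera("wrist"); cv2.imwrite("pics/w5.png",c["image"])
print(st["clock"])
im=c["image"].astype(int); p=proj(c,[x,y,83],st);print(p,depthpt(c,*p,st))
t=bot.read_camera("top");cv2.imwrite("pics/t5.png",cv2.resize(t["image"][195:320,265:425],None,fx=5,fy=4.8,interpolation=cv2.INTER_CUBIC))
E
```

```text
True [476.28659919  25.40631961  92.8400592 ] [-0.48873343 -0.58904658  4.58054514] 13.3417
36.00344836165077 [475.91049923  25.40559294  92.31956272] [ 0.47414643 -0.08317575 -0.48984099] 13.5917
14.9833
[318.63243756 239.39785667] [476.47035675  25.33191635  82.39869147]
```

View pics/w5.png

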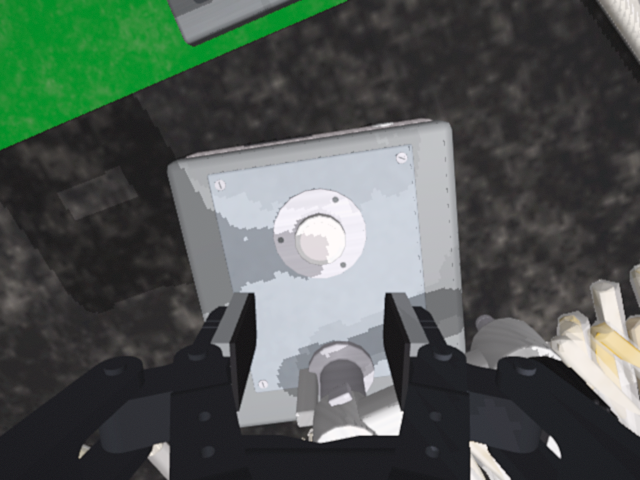

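```bash
python3 - <<'E'
from h import *
st=bot.read_state();c=bot.read_camera("wrist");im=c["image"]
cv2.imwrite("pics/w6.png",cv2.resize(im[180:290,265:375],None,fx=5,fy=5,interpolation=cv2.INTER_CUBIC))
w=ray(c,320,234,73,st);print("plate",w,"disc@83 expect",proj(c,[w[0],w[1],83],st))
print(ray(c,320,238,83,st))
t=bot.read_camera("top");im=t["image"].astype(int)
m=(np.abs(t["depth"]-(1077-83))<4);
for u,v in ((323,272),):print(depthpt(t,u,v))
E
```

```text
plate [476.13748985  26.29026785  73.        ] disc@83 expect [320.00307593 238.86155616]
[475.65536976  26.47564647  83.        ]
[454.10362279  23.98843189 448.13469254]
```

View pics/w6.png

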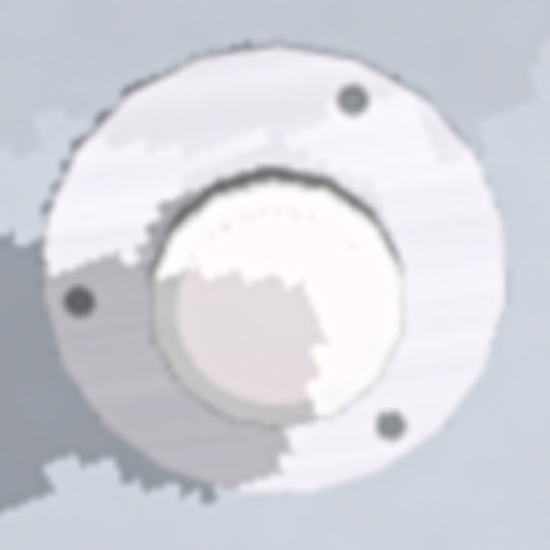

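View pics/t5.png

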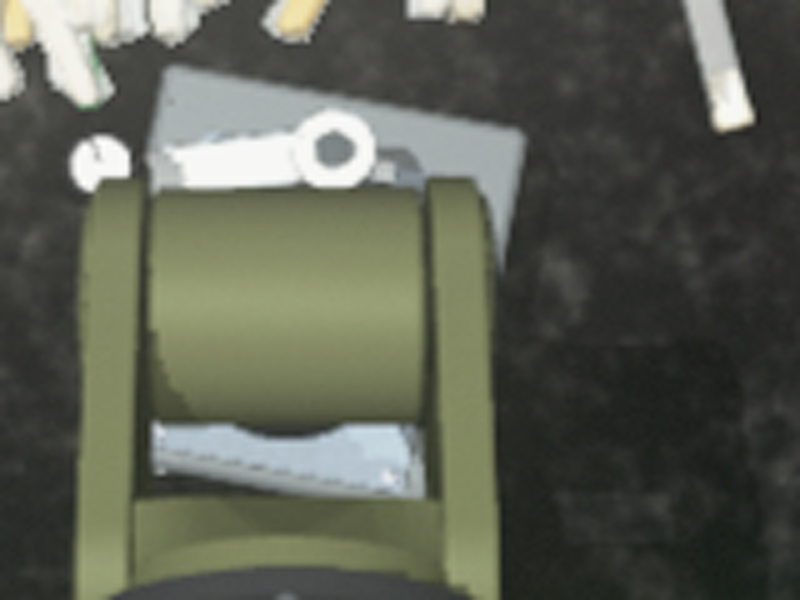

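```bash
python3 - <<'E'
from h import *
bot.servo_line([476,25,285],speed=250)
bot.move_to([559,99,285],down(1.15))
st=bot.read_state();c=bot.read_camera("wrist"); cv2.imwrite("pics/w7.png",c["image"])
print(st["clock"],st["ee_pos"],st["ft_force"],st["moment"])
print(proj(c,[559,99,184],st),depthpt(c,*proj(c,[559,99,184],st),st))
E
```

```text
16.2083 [558.75473494  99.33721396 283.0531929 ] [-0.46793056 -0.24133599 -0.25099266] [ 0.00684975 -0.05450564  0.00707744]
[318.12499672 246.05288813] [559.01680488  98.99217625 183.94232749]
```

View pics/w7.png

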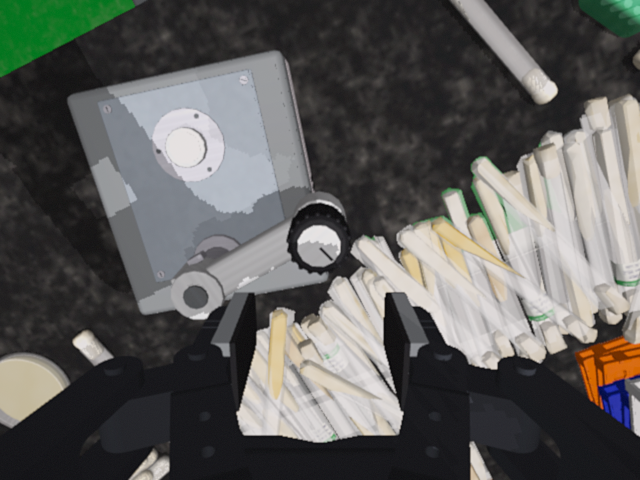

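```bash
python3 - <<'E'
from h import *
st=bot.read_state();c=bot.read_camera("wrist");im=c["image"]
cv2.imwrite("pics/w8.png",cv2.resize(im[185:335,150:370],None,fx=3.6,fy=3.6,interpolation=cv2.INTER_CUBIC))
k=ray(c,320.5,244.5,184,st);co=ray(c,196.5,296,147,st);w=ray(c,188,145,73,st)
print(k,co,depthpt(c,190,287,st),w,np.hypot(*(k-co)[:2]),np.hypot(*(w-co)[:2]))
a=lambda p:np.arctan2(*(p-co)[[1,0]]);print(a(k),a(w),a(w)-a(k))
E
```

```text
[558.78344254  99.93742155 184.        ] [568.72690273   5.45197328 147.        ] [561.45725429   4.36173001 146.39811993] [476.25816503  25.34802355  73.        ] 95.0072225358526 94.58498964752432
1.675648389316265 2.9296586410575127 1.2540102517412477
```

View pics/w8.png

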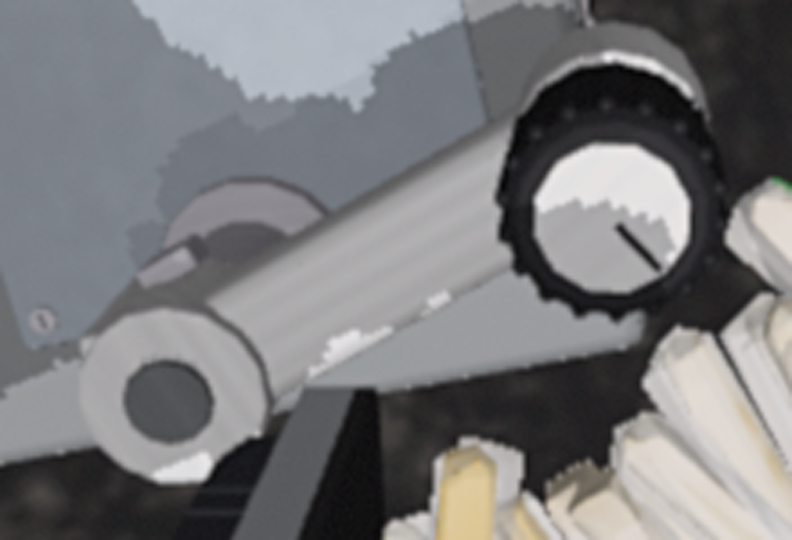

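```bash
cat >> h.py <<'E'
COL=np.array([568.7,4.9])
E
python3 - <<'E'
from h import *
k=np.array([558.8,99.9])
bot.move_gripper(52,40)
bot.servo_line([*k,200],down(1.15),speed=150)
h=bot.servo_line([*k,171],down(1.15),speed=60,until_force=6)
st=bot.read_state();print(h,st["ee_pos"],st["ft_force"],st["clock"])
if not h:
    bot.move_gripper(25,40)
    st=bot.read_state();print(st["grip_width"],st["ee_pos"],st["ft_force"],st["moment"],st["clock"])
    c=bot.read_camera("wrist"); cv2.imwrite("pics/w9.png",c["image"])
E
```

```text
False [558.86325437  99.91608075 171.02648693] [0.04870386 0.05008626 0.33676948] 17.8917
35.30689778460612 [559.12334012  99.24803318 171.72515641] [-0.88463207 -6.08843031  3.34457732] [-0.8260741   0.07105621  0.01418931] 18.1667
```

View pics/w9.png

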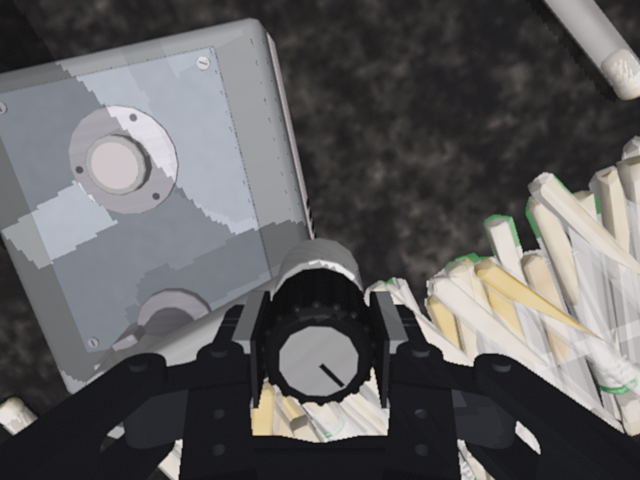

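```bash
python3 - <<'E'
from h import *
k0=np.array([558.8,99.9]); r0=k0-COL; a0=np.arctan2(r0[1],r0[0]); rad=np.hypot(*r0); print(a0,rad)
for d in np.arange(.12,1.09,.12):
    a=a0+d; p=COL+95*np.array([np.cos(a),np.sin(a)])
    bot.servo_line([*p,171],down(1.15+d),speed=70)
    st=bot.read_state();f=st["ft_force"];t=np.array([-np.sin(a),np.cos(a)])
    e=st["ee_pos"][:2]-p
    print(round(d,2),"tan %.1f rad %.1f z %.1f Mz %.3f"%(f[:2]@t,f[:2]@[t[1],-t[0]],f[2],st["moment"][2]),e.round(1),round(st["clock"],2))
    if np.linalg.norm(f)>40: break
E
```

```text
1.6746320559057801 95.51444916869909
0.12 tan 2.0 rad -4.5 z 6.1 Mz 0.108 [ 0.2 -0.2] 18.53
0.24 tan 2.3 rad -3.6 z 6.5 Mz 0.061 [ 0.4 -0.1] 18.85
0.36 tan 1.9 rad -2.1 z 6.2 Mz 0.101 [ 0.5 -0.1] 19.17
0.48 tan 2.4 rad -1.9 z 6.8 Mz 0.075 [ 0.5 -0. ] 19.48
0.6 tan 2.2 rad -2.7 z 6.6 Mz 0.113 [0.5 0. ] 19.8
0.72 tan 2.5 rad -0.5 z 7.8 Mz 0.140 [0.5 0.1] 20.12
0.84 tan 1.8 rad 1.0 z 7.5 Mz 0.143 [0.5 0.1] 20.43
0.96 tan 1.0 rad 1.3 z 8.0 Mz 0.105 [0.4 0.1] 20.75
1.08 tan 1.3 rad 2.7 z 8.4 Mz 0.121 [0.3 0.1] 21.07
```

```bash
python3 - <<'E'
from h import *
a0=1.6746
hit=False
for d in np.arange(1.11,1.42,.02):
    a=a0+d; p=COL+95*np.array([np.cos(a),np.sin(a)])
    bot.servo_line([*p,171],down(1.15+d),speed=25)
    st=bot.read_state();f=st["ft_force"];t=np.array([-np.sin(a),np.cos(a)])
    e=st["ee_pos"][:2]-p
    print(round(d,2),"tan %.1f rad %.1f z %.1f Mz %.3f"%(f[:2]@t,f[:2]@[t[1],-t[0]],f[2],st["moment"][2]),"e",(e@t).round(2),st["ee_pos"][:2].round(1),round(st["clock"],2))
    if f[:2]@t<-14: break
E
```

```text
1.11 tan 0.9 rad 3.0 z 8.4 Mz 0.046 e -0.49 [480.1  38.5] 21.33
1.13 tan -0.8 rad 2.4 z 9.1 Mz 0.013 e -0.56 [479.5  36.7] 21.58
1.15 tan 0.1 rad 2.5 z 9.2 Mz -0.053 e -0.56 [478.9  35. ] 21.83
1.17 tan -1.4 rad 3.2 z 9.9 Mz 0.012 e -0.55 [478.3  33.1] 22.08
1.19 tan -0.9 rad 3.1 z 10.2 Mz 0.020 e -0.56 [477.7  31.3] 22.33
1.21 tan -1.4 rad 3.4 z 8.7 Mz 0.053 e -0.54 [477.2  29.5] 22.58
1.23 tan -0.5 rad 3.9 z 10.5 Mz 0.006 e -0.55 [476.7  27.7] 22.83
1.25 tan -0.9 rad 4.1 z 8.5 Mz 0.029 e -0.51 [476.3  25.8] 23.08
1.27 tan -6.3 rad 4.4 z 8.7 Mz 0.048 e -1.01 [476.   24.4] 23.33
1.29 tan -17.0 rad 2.6 z 7.5 Mz -0.017 e -2.11 [475.8  23.7] 23.58
```

```bash
cat >> h.py <<'E'
def rd(n=4):
    L=[]
    for _ in range(n):
        s=bot.read_state(); L.append([s["moment"][2],s["effort"][5],*s["ft_force"]]); bot.dwell(.02)
    return np.mean(L,0),s
def turn(n,step=.15,stop=None):
    q=np.array(bot.read_state()["joint_positions"]); q0=q.copy()
    for i in range(n):
        q=q.copy(); q[5]=q0[5]+step*(i+1)
        if q[5]>2.52: print("range");break
        bot.move_joints(q); m,s=rd()
        print("j6 %.3f Mz %.3f eff %.3f F %s t %.2f"%(s["joint_positions"][5],m[0],m[1],m[2:].round(1),s["clock"]),s["ee_pos"].round(1))
        if stop and m[0]>stop: break
E
python3 - <<'E'
from h import *
a=1.6746+1.268; p=COL+95*np.array([np.cos(a),np.sin(a)])
bot.servo_line([*p,170.5],down(1.15+1.268),speed=25)
m,s=rd();print(m.round(3),s["joint_positions"].round(3),s["clock"],s["ee_pos"])
bot.move_gripper(25,60)
m,s=rd();print(m.round(3),s["grip_width"])
turn(6,.15,.165)
E
```

```text
[ 0.072  0.146 -4.735  5.705 14.237] [-2.600e-02  2.230e-01  1.814e+00  2.000e-03  1.104e+00 -2.442e+00] 23.8833 [476.09162818  24.5683612  171.51945971]
[ 0.074  0.079 -4.476  5.539 15.073] 34.61526406509823
j6 -2.293 Mz -0.139 eff 0.364 F [-4.7  2.3  6.4] t 24.51 [476.2  24.9 171.7]
j6 -2.143 Mz -0.110 eff 0.261 F [-4.3  2.3  6.7] t 24.84 [476.2  24.9 171.8]
j6 -1.993 Mz -0.116 eff 0.261 F [-4.5  2.9  6.1] t 25.18 [476.1  25.  171.7]
j6 -1.843 Mz -0.101 eff 0.261 F [-4.8  3.3  6.6] t 25.51 [476.1  25.  171.7]
j6 -1.693 Mz -0.128 eff 0.261 F [-5.2  3.   6.5] t 25.84 [476.2  25.  171.8]
j6 -1.543 Mz -0.095 eff 0.261 F [-4.9  3.2  6.2] t 26.18 [476.1  25.  171.7]
```

```bash
sed -i 's/if stop and m\[0\]>stop/if stop and m[1]>stop/' h.py; python3 - <<'E'
from h import *
turn(30,.15,.325)
E
```

```text
j6 -1.399 Mz -0.109 eff 0.376 F [-4.4  1.5  5.1] t 26.51 [476.1  25.2 171.8]
```

```bash
sed -i 's/if stop and m\[1\]>stop/if stop and i>0 and m[1]>stop/' h.py; python3 - <<'E'
from h import *
turn(30,.15,.325)
E
```

```text
j6 -1.256 Mz -0.089 eff 0.422 F [-4.6  0.9  4.7] t 26.84 [476.1  25.2 171.7]
j6 -1.106 Mz -0.123 eff 0.454 F [-4.2  1.5  4.2] t 27.18 [476.1  25.2 171.8]
```

```bash
sed -i 's/and m\[1\]>stop/and abs(m[0])>stop/; s/def rd(n=4)/def rd(n=8)/; s/dwell(.02)/dwell(.015)/' h.py; python3 - <<'E'
from h import *
turn(5,.15,.17)
E
```

```text
j6 -0.960 Mz -0.092 eff 0.190 F [-3.7  1.5  4.6] t 27.57 [476.1  25.3 171.8]
j6 -0.810 Mz -0.115 eff 0.220 F [-3.3  2.2  4.7] t 27.98 [476.1  25.3 171.8]
j6 -0.660 Mz -0.066 eff 0.240 F [-3.1  2.4  4.7] t 28.38 [476.2  25.3 171.8]
j6 -0.510 Mz -0.052 eff 0.256 F [-2.2  3.1  5. ] t 28.77 [476.2  25.3 171.8]
j6 -0.360 Mz -0.062 eff 0.190 F [-1.8  2.9  4.8] t 29.18 [476.2  25.3 171.8]
```

```bash
python3 - <<'E'
from h import *
c=bot.read_camera("wrist"); cv2.imwrite("pics/w10.png",c["image"]); 
cv2.imwrite("pics/s10.png",cv2.resize(bot.read_camera("scene")["image"][180:320,240:400],None,fx=4,fy=4))
m,s=rd(12);print(m,s["moment"],s["grip_width"])
E
```

```text
[-0.02216444 -0.03234184 -1.81342316  3.21166806  4.86434804] [ 0.50285068  0.15996011 -0.01269606] 34.54507160622357
```

View pics/w10.png

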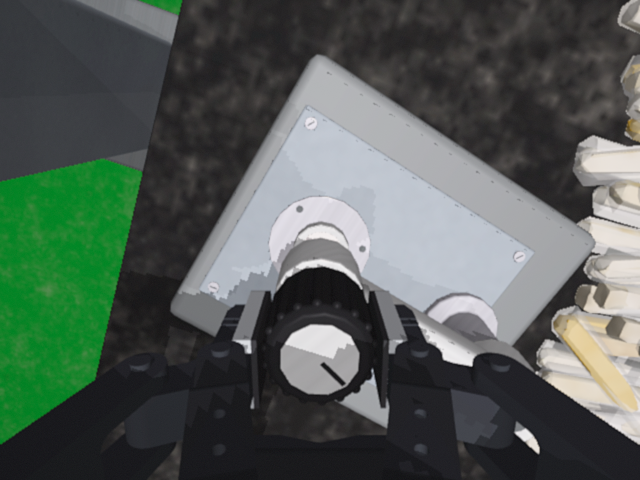

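View pics/s10.png

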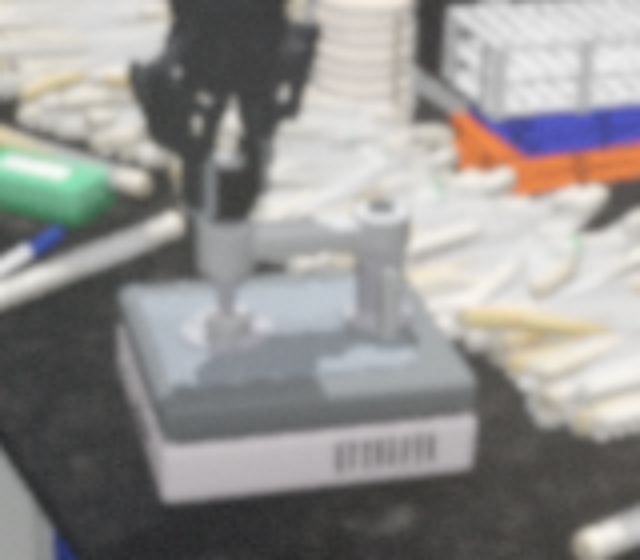

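```bash
cat >> h.py <<'E'
def turn2(n,step=.15):
    q=np.array(bot.read_state()["joint_positions"]); q0=q.copy()
    for i in range(n):
        q=q.copy(); q[5]=q0[5]+step*(i+1)
        bot.move_joints(q); L=[]
        for _ in range(6):
            s=bot.read_state(); L.append((s["moment"][2],s["effort"][5],s["qvel"][5])); bot.dwell(.008)
        L=np.array(L)
        print("j6 %.3f t %.2f"%(s["joint_positions"][5],s["clock"]),"Mz",L[:,0].round(3),"eff",L[:,1].round(3)[[0,2,5]],"v",L[[0,5],2].round(3), s["ft_force"].round(1))
E
python3 - <<'E'
from h import *
turn2(4,.15)
E
```

```text
j6 -0.217 t 29.80 Mz [-0.118 -0.057 -0.054 -0.11  -0.052 -0.037] eff [0.851 0.556 0.251] v [-0.02   0.011] [-2.2  3.7  4.8]
j6 -0.067 t 30.12 Mz [-0.081 -0.036 -0.049 -0.078 -0.004 -0.066] eff [0.882 0.578 0.263] v [-0.018  0.012] [-0.9  4.7  5.4]
j6 0.083 t 30.43 Mz [-0.046 -0.069 -0.061 -0.084 -0.04  -0.077] eff [0.884 0.58  0.266] v [-0.019  0.013] [-0.6  3.6  4.6]
j6 0.233 t 30.75 Mz [-0.014 -0.086 -0.006 -0.036 -0.045 -0.056] eff [0.889 0.584 0.27 ] v [-0.018  0.014] [-0.1  3.   2.9]
```

```bash
cat >> h.py <<'E'
def turn3(n,step=.02,k=8,dw=.008):
    q=np.array(bot.read_state()["joint_positions"]); q0=q.copy()
    for i in range(n):
        q=q.copy(); q[5]=q0[5]+step*(i+1)
        bot.move_joints(q); L=[]
        for _ in range(k):
            s=bot.read_state(); L.append((s["moment"][2],s["effort"][5],s["qvel"][5],s["joint_positions"][5])); bot.dwell(dw)
        L=np.array(L)
        print("cmd %.3f t %.2f"%(q[5],s["clock"]),"Mz %.3f"%L[:,0].mean(),"eff",L[:,1].round(3)[[0,k//2,-1]],"v",L[[0,-1],2].round(3),"q",L[[0,-1],3].round(4))
E
python3 - <<'E'
from h import *
turn3(5,.02)
E
```

```text
cmd 0.253 t 31.07 Mz 0.168 eff [0.194 0.164 0.151] v [0.006 0.007] q [0.2511 0.2515]
cmd 0.273 t 31.38 Mz 0.065 eff [0.19  0.111 0.08 ] v [-0.002 -0.001] q [0.2725 0.2725]
cmd 0.293 t 31.70 Mz 0.044 eff [0.188 0.107 0.075] v [-0.005  0.001] q [0.2927 0.2926]
cmd 0.313 t 32.02 Mz 0.043 eff [0.188 0.108 0.076] v [-0.006  0.001] q [0.3127 0.3126]
cmd 0.333 t 32.33 Mz 0.033 eff [0.189 0.109 0.077] v [-0.005  0.   ] q [0.3327 0.3326]
```

```bash
cat >> h.py <<'E'
def turn4(n,ds=(.1,)):
    for i in range(n):
      for d in ds:
        q=np.array(bot.read_state()["joint_positions"]); q[5]+=d
        bot.move_joints(q); L=[]
        for _ in range(8):
            s=bot.read_state(); L.append((s["moment"][2],s["effort"][5],s["qvel"][5],s["joint_positions"][5])); bot.dwell(.008)
        L=np.array(L)
        print("cmd %.3f t %.2f"%(q[5],s["clock"]),"Mz",L[:,0].mean().round(3),L[:,0].round(2),"eff",L[:,1].round(3)[[0,4,-1]],"v",L[[0,-1],2].round(3),"q",L[[0,-1],3].round(4))
E
python3 - <<'E'
from h import *
turn4(3,(.04,))
E
```

```text
cmd 0.373 t 32.65 Mz -0.06 [-0.08 -0.02 -0.06 -0.02 -0.08 -0.07 -0.07 -0.08] eff [0.242 0.086 0.02 ] v [-0.009  0.   ] q [0.3716 0.3715]
cmd 0.411 t 32.97 Mz -0.03 [ 0.01 -0.04 -0.09 -0.04  0.   -0.04 -0.01 -0.02] eff [0.238 0.08  0.016] v [-0.01   0.003] q [0.41 0.41]
cmd 0.450 t 33.28 Mz -0.048 [-0.08 -0.08 -0.08 -0.06 -0.05  0.02 -0.03 -0.02] eff [0.238 0.082 0.019] v [-0.008  0.004] q [0.4485 0.4484]
```

```bash
cat >> h.py <<'E'
def slow(d,T=.8,dz=.3):
    st=bot.read_state(); p=np.array(st["ee_pos"]); X=q2R(st["tool_rot"]).as_matrix()[:,0]; psi=np.arctan2(X[1],X[0])
    bot.servo_line(p+[0,0,dz],down(psi-d),speed=abs(dz)/T); L=[]
    for _ in range(10):
        s=bot.read_state(); L.append((s["moment"][2],s["effort"][5],s["qvel"][5],s["joint_positions"][5])); bot.dwell(.008)
    L=np.array(L)
    print("psi %.3f->%.3f t %.2f"%(psi,psi-d,s["clock"]),"Mz",L[:,0].mean().round(3),L[:,0].round(2),"eff",L[:,1].round(3)[[0,4,-1]],"v",L[[0,-1],2].round(3),"q",L[[0,-1],3].round(4),s["ee_pos"].round(1),s["ft_force"].round(1))
E
python3 - <<'E'
from h import *
slow(.05,.6,.3); slow(.05,.6,-.3)
E
```

```text
psi -0.475->-0.525 t 33.62 Mz -0.045 [-0.04 -0.03 -0.05 -0.01 -0.02 -0.09 -0.09 -0.04 -0.05 -0.  ] eff [0.298 0.111 0.   ] v [-0.011  0.004] q [0.4996 0.4996] [476.3  25.2 172. ] [ 2.5  2.2 -1.4]
psi -0.524->-0.574 t 34.04 Mz 0.009 [-0.02  0.03 -0.04 -0.03  0.03  0.05  0.06 -0.01  0.01  0.02] eff [0.158 0.075 0.03 ] v [-0.004  0.002] q [0.549 0.549] [476.4  25.2 171.9] [0.8 3.  4.7]
```

```bash
python3 - <<'E'
from h import *
turn3(5,.008,8,.005)
E
```

```text
cmd 0.557 t 34.36 Mz 0.139 eff [0.186 0.159 0.149] v [-0.002  0.   ] q [0.5567 0.5567]
cmd 0.565 t 34.67 Mz 0.124 eff [0.187 0.155 0.142] v [-0.003  0.   ] q [0.5651 0.565 ]
cmd 0.573 t 34.99 Mz 0.126 eff [0.186 0.154 0.14 ] v [-0.003 -0.001] q [0.5731 0.573 ]
cmd 0.581 t 35.31 Mz 0.138 eff [0.174 0.149 0.14 ] v [-0.001  0.001] q [0.581 0.581]
cmd 0.589 t 35.62 Mz 0.130 eff [0.174 0.149 0.141] v [-0.002  0.001] q [0.589 0.589]
```

```bash
python3 - <<'E'
from h import *
turn3(3,.003,8,.005)
E
```

```text
cmd 0.592 t 35.94 Mz 0.162 eff [0.178 0.169 0.165] v [-0.001 -0.   ] q [0.592 0.592]
cmd 0.595 t 36.26 Mz 0.161 eff [0.178 0.168 0.165] v [0.001 0.   ] q [0.595 0.595]
cmd 0.598 t 36.58 Mz 0.155 eff [0.178 0.168 0.165] v [ 0.    -0.001] q [0.598 0.598]
```

```bash
python3 - <<'E'
from h import *
turn3(1,.12); turn3(1,.008);turn3(5,.003,8,.005)
E
```

```text
cmd 0.718 t 36.89 Mz -0.022 eff [0.906 0.423 0.208] v [-0.036  0.   ] q [0.7152 0.7145]
cmd 0.722 t 37.21 Mz 0.188 eff [0.184 0.171 0.166] v [0.004 0.005] q [0.7213 0.7216]
cmd 0.725 t 37.52 Mz 0.175 eff [0.189 0.183 0.181] v [-0.001  0.001] q [0.7244 0.7244]
cmd 0.728 t 37.84 Mz 0.184 eff [0.188 0.176 0.171] v [-0.    -0.001] q [0.7276 0.7276]
cmd 0.731 t 38.16 Mz 0.156 eff [0.187 0.175 0.17 ] v [-0.001 -0.   ] q [0.7306 0.7306]
cmd 0.734 t 38.48 Mz 0.160 eff [0.187 0.175 0.17 ] v [-0.001 -0.001] q [0.7337 0.7336]
cmd 0.737 t 38.79 Mz 0.167 eff [0.187 0.175 0.17 ] v [-0.002 -0.001] q [0.7366 0.7366]
```

```bash
python3 - <<'E'
from h import *
for _ in range(2):
    turn3(1,.14); turn3(1,.008);turn3(4,.003,6,.005)
E
```

```text
cmd 0.877 t 39.12 Mz -0.015 eff [0.989 0.463 0.23 ] v [-0.039  0.006] q [0.8734 0.8726]
cmd 0.881 t 39.43 Mz 0.184 eff [0.181 0.171 0.167] v [0.006 0.006] q [0.8793 0.8796]
cmd 0.883 t 39.73 Mz 0.186 eff [0.195 0.191 0.189] v [ 0. -0.] q [0.8824 0.8825]
cmd 0.886 t 40.03 Mz 0.169 eff [0.193 0.184 0.18 ] v [-0.002 -0.   ] q [0.8857 0.8856]
cmd 0.889 t 40.33 Mz 0.167 eff [0.193 0.183 0.179] v [-0.002 -0.001] q [0.8887 0.8887]
cmd 0.892 t 40.63 Mz 0.172 eff [0.193 0.183 0.179] v [-0.001 -0.   ] q [0.8917 0.8916]
cmd 1.032 t 40.96 Mz -0.038 eff [0.995 0.468 0.236] v [-0.037  0.003] q [1.0284 1.0277]
cmd 1.036 t 41.27 Mz 0.190 eff [0.187 0.176 0.173] v [0.004 0.006] q [1.0344 1.0347]
cmd 1.038 t 41.58 Mz 0.171 eff [0.2   0.196 0.194] v [0.    0.001] q [1.0375 1.0375]
cmd 1.041 t 41.88 Mz 0.169 eff [0.199 0.189 0.185] v [-0.001 -0.   ] q [1.0407 1.0407]
cmd 1.044 t 42.17 Mz 0.193 eff [0.198 0.188 0.184] v [-0.002 -0.001] q [1.0438 1.0437]
cmd 1.047 t 42.48 Mz 0.200 eff [0.198 0.188 0.184] v [-0. -0.] q [1.0468 1.0467]
```

```bash
python3 - <<'E'
from h import *
for _ in range(3):
    turn3(1,.17); turn3(1,.008);turn3(3,.003,6,.005)
E
```

```text
cmd 1.217 t 42.83 Mz -0.011 eff [0.971 0.449 0.221] v [-0.034  0.005] q [1.213  1.2124]
cmd 1.220 t 43.14 Mz 0.182 eff [0.186 0.177 0.174] v [0.006 0.006] q [1.2191 1.2194]
cmd 1.222 t 43.44 Mz 0.212 eff [0.204 0.201 0.199] v [-0.     0.002] q [1.2222 1.2222]
cmd 1.225 t 43.74 Mz 0.178 eff [0.203 0.194 0.189] v [-0.002 -0.   ] q [1.2255 1.2254]
cmd 1.228 t 44.04 Mz 0.180 eff [0.202 0.193 0.188] v [-0.001 -0.   ] q [1.2285 1.2285]
cmd 1.398 t 44.39 Mz -0.039 eff [0.973 0.451 0.223] v [-0.033  0.006] q [1.3947 1.3941]
cmd 1.402 t 44.71 Mz 0.217 eff [0.186 0.177 0.175] v [0.005 0.007] q [1.4008 1.4011]
cmd 1.404 t 45.01 Mz 0.199 eff [0.204 0.2   0.199] v [ 0.002 -0.001] q [1.404 1.404]
cmd 1.407 t 45.31 Mz 0.179 eff [0.203 0.194 0.19 ] v [-0.001 -0.   ] q [1.4072 1.4072]
cmd 1.410 t 45.61 Mz 0.187 eff [0.202 0.193 0.188] v [-0.001  0.001] q [1.4102 1.4102]
cmd 1.580 t 45.96 Mz -0.025 eff [0.974 0.453 0.225] v [-0.034  0.007] q [1.5764 1.5758]
cmd 1.584 t 46.27 Mz 0.211 eff [0.186 0.177 0.175] v [0.007 0.006] q [1.5825 1.5828]
cmd 1.586 t 46.58 Mz 0.184 eff [0.204 0.2   0.199] v [-0. -0.] q [1.5857 1.5857]
cmd 1.589 t 46.88 Mz 0.183 eff [0.203 0.194 0.19 ] v [ 0.001 -0.002] q [1.5889 1.5888]
cmd 1.592 t 47.17 Mz 0.165 eff [0.202 0.193 0.188] v [-0.002 -0.001] q [1.5919 1.5919]
```

```bash
python3 - <<'E'
from h import *
bot.move_gripper(54)
st=bot.read_state();print(st["ee_pos"],st["ft_force"],st["grip_width"],st["clock"])
p=st["ee_pos"]
bot.servo_line([p[0],p[1],285],speed=120)
st=bot.read_state();c=bot.read_camera("wrist"); cv2.imwrite("pics/w11.png",c["image"]);print(st["clock"])
bot.move_to([400,250,300],down(.3)); print(bot.read_state()["clock"])
t=bot.read_camera("top");cv2.imwrite("pics/t11.png",cv2.resize(t["image"][195:320,265:425],None,fx=5,fy=4.8,interpolation=cv2.INTER_CUBIC))
cv2.imwrite("pics/s11.png",cv2.resize(bot.read_camera("scene")["image"][180:320,240:400],None,fx=4,fy=4))
E
```

```text
[476.19459933  24.98920741 171.65245285] [-0.21322846  0.14033972  1.00809213] 54.089991117221345 47.5083
48.6
49.925
```

View pics/w11.png

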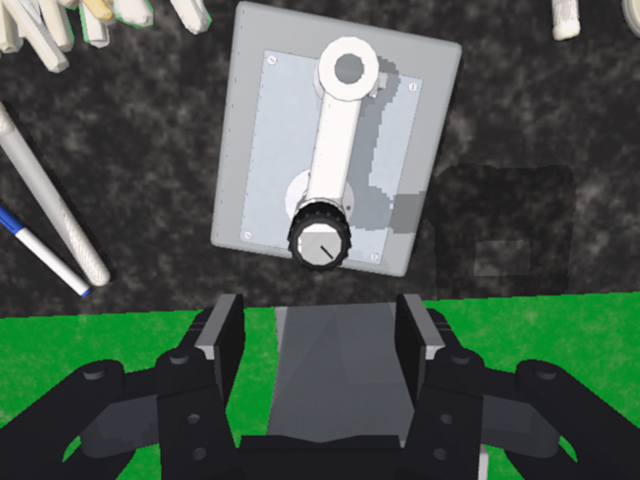

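View pics/t11.png

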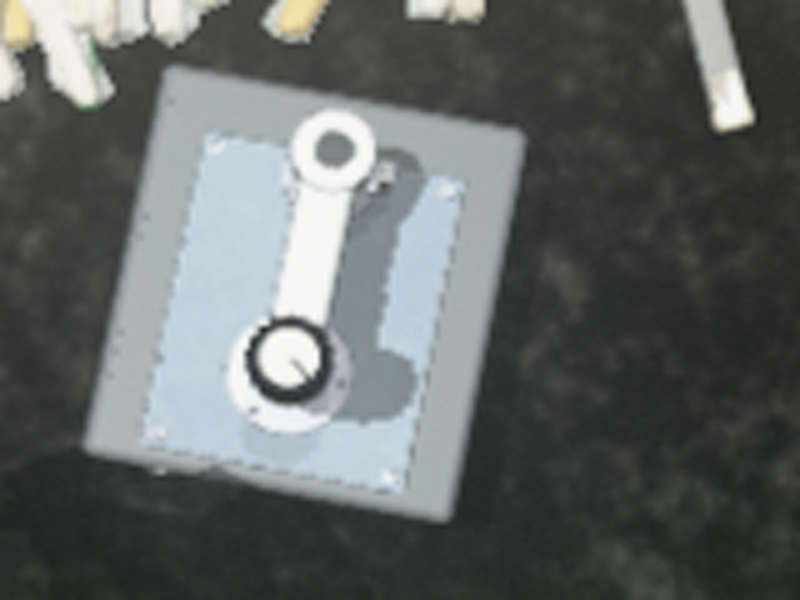

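View pics/s11.png

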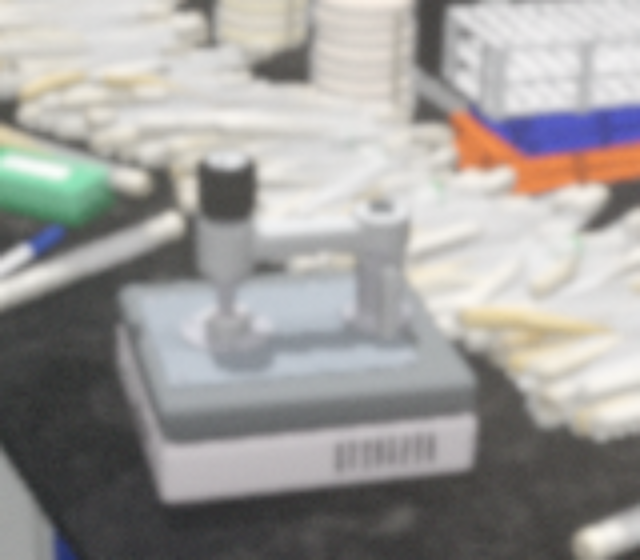

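```bash
python3 - <<'E'
from h import *
t=bot.read_camera("top")
k=ray(t,265+289/5,195+359/4.8,184);c=ray(t,332,226.3,147);print(k,c,np.hypot(*(k-c)[:2]),"window 475.0,24.8")
print(np.arctan2(k[1]-c[1],k[0]-c[0]),np.arctan2(24.8-c[1],475-c[0]))
bot.finish_job()
E
```

```text
[473.70722488  23.98860964 184.        ] [566.19340012   2.38931467 147.        ] 94.97485011801618 window 475.0,24.8
2.9121639788409044 2.900618932260333
the job is handed in; nothing more can be done
```

The disc is on the reader's window, the arm is at its stop, and the knob has been tightened until the clutch slipped. I handed the job in at about 50 s of the 72 s allowed.

- **Disc:** I placed it with a light touch (under 5 N). The wrist picture afterwards showed it flat and within about 1 mm of the window's centre.
- **Arm:** I carried it round about 1.26 rad by the knob until the sideways force rose to 17 N at the stop. The last top view puts the knob 95 mm from the column and within about 0.01 rad of the window's direction.
- **Clutch:** I turned the knob clockwise about 4 rad. The wrist joint's torque climbed to 0.20 N m and then stayed there over the last 0.37 rad. I take that as a slip of about 0.4 to 0.5 rad, well under a quarter turn (1.57 rad).
- **Last look:** The hand is clear. The disc could be seen under the foot in the scene view, though blurred, and I saw nothing around the reader out of place.

**Disagreements between checks:**
- The wrist moment readings were noisy, and right after larger turning steps they came out reversed because the hand sprang back. I relied on the joint torque after very small steps instead.
- The top and wrist cameras differed by about 2 mm, so I used the wrist camera to place the disc.
- I did not measure the other objects' positions again at the end.

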